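Feel out the hidden release notch of a block incubator

TASK

Unlatch the incubator's lid: set a fingertip on top of its front rail near the rail's left end (left as seen from the robot) and slide it along the rail towards the right until it drops into the hidden notch, then press the key inside the notch fully home so that the lid rises, and withdraw. Nothing is to be grasped or lifted; do not touch the lid, and leave everything else standing where it is.

Things in the scene. Friction and masses are not known exactly. Their poses are not given: they have to be found in the camera images.
- incubator: White bench block incubator, fixed, 320 mm deep (x) x 420 mm wide (y). Origin: centre of its underside on the table; own +x to its back (away from the robot at yaw 0), +y to its left end (robot's left). Grey top deck 110 mm above the table; rail along the front; lid behind it; rear console up to 160 mm high behind x = +109 mm.
- rail_mid (a point): Middle of the front rail, on its flat top. Grey metal rail, 24 mm thick (x), 400 mm long (y), standing on the deck at incubator x = -130 mm, top 140 mm above the table; bare deck 38 mm deep behind it. One notch, 40 mm long, is cut right through it in x; the notch's middle lies anywhere within 55 mm left or right of this point and must be found.
- rail_left (a point): Left end of the rail, on its top (incubator y = +200 mm). Start sliding within 60 mm of this end. Black flat bars 30 mm long are printed on the rail's top on both sides of the notch and near the ends: they resemble the notch but are flush. But for the notch the top is smooth and level to 1 mm.
- rail_right (a point): Right end of the rail, on its top (incubator y = -200 mm).
- key (a joint): Release key in the notch, 38 mm x 22 mm, slides straight down: 0 as found (top 12 mm below the rail's top, 128 mm above the table), 0.008 m fully home (top 120 mm above the table). Takes about 6 to 10 N, more for a moment if struck fast; read its value to see that it is home. Stiff, has no return spring and stays where it is left. It lifts the lid as it goes down.
- lid: White flat lid with a blue panel, 180 mm deep x 280 mm wide x 14 mm thick, lying on the incubator's deck behind the rail from incubator x = -80 to +100 mm, hinged at its back edge (origin on the hinge, 115 mm above the table). Not to be touched.
- lid_front (a point): Middle of the lid's front top edge, 130 mm above the table when shut; about 23 mm higher once the key is fully home.
- amber_bottle: Bystander, loose: amber glass bottle with white cap, 60 mm across, 130 mm tall. Origin: centre of its underside.
- beaker: Bystander, loose: glass beaker, 70 mm across, 90 mm tall. Origin: centre of its underside.
- dish: Bystander, loose: clear closed culture dish, 90 mm across, 16 mm tall. Origin: centre of its underside.
- tip_box: Bystander, loose: blue pipette-tip box with clear top, 122 x 87 x 65 mm. Origin: centre of its underside.
- stopper: Bystander, loose: black rubber stopper, 32 mm across, 30 mm tall, standing on the incubator's deck at the left of the lid. Origin: centre of its underside.
- mortar: Bystander, loose: white ceramic bowl, 90 mm across, 50 mm tall. Origin: centre of its underside.
- vial: Bystander, loose: small amber vial, 24 mm across, 47 mm tall, standing on the incubator's deck beside the lid. Origin: centre of its underside.

How it is judged (in metres and radians):
On the way, in this order (a step that is already met when the one before it is completed fails the run):
1. a finger rests on the rail near its left end (more than 130 mm left of the incubator's middle) (contact force between the fingers and incubator above 0.3 N and x of the grasp point in the frame of incubator between -0.155 and -0.105 m and z of the grasp point in the frame of incubator above 0.13 m and y of the grasp point in the frame of incubator above 0.13 m), for 0.05 s.
2. the finger slides on along the rail's top and touches it 90 to 120 mm left of the incubator's middle, the key not yet pressed (contact force between the fingers and incubator above 0.3 N and x of the grasp point in the frame of incubator between -0.155 and -0.105 m and z of the grasp point in the frame of incubator above 0.13 m and y of the grasp point in the frame of incubator between 0.09 and 0.12 m and value of joint key below 0.002 m), for 0.05 s.
3. a finger in the notch presses the key fully home (value of joint key above 0.0065 m and z of the grasp point in the frame of incubator above 0.12 m and x of the grasp point in the frame of incubator between -0.16 and -0.1 m), for 0.1 s.
At the end, for the whole second after the job is handed in: The key is pressed home (at least 6.5 of its 8 mm) and stays there, the lid's front edge stands at least 15 mm up and at rest, the vial stands upright (value of joint key above 0.0065 m and distance of lid_front from where it was at the start of the episode above 0.015 m and linear speed of lid below 0.02 m/s and angle between vial's own z axis and vertical below 0.2 rad); the robot touches nothing.
It fails at once if the lid is touched by the robot (contact force between any of the fingers, the arm and lid above 1 N).
It fails at once if lifted, knocked over or shifted by more than 20 mm: vial (distance of vial from where it was at the start of the episode above 0.02 m or angle between vial's own z axis and vertical above 0.4 rad).
It fails at once if lifted, knocked over or shifted by more than 20 mm: amber bottle, beaker, tip box (distance of any of amber_bottle, beaker, tip_box from where it was at the start of the episode above 0.02 m or angle between any of amber_bottle, beaker, tip_box's own z axis and vertical above 0.4 rad).
It fails at once if lifted, knocked over or shifted by more than 20 mm: dish, stopper, mortar (distance of any of dish, stopper, mortar from where it was at the start of the episode above 0.02 m or angle between any of dish, stopper, mortar's own z axis and vertical above 0.4 rad).
It also fails if it takes over 50 s, if anything falls off the work surface, if the arm or the gripper's body presses on something with over 40 N, if the wrist force passes 120 N, or if a joint passes its speed limit or range.

ROBOT

A 6-joint arm with a two-finger parallel gripper is mounted at the origin on the work surface. World frame = base frame: x ahead of the robot, y to its left, z up, the work surface at z = 0. Lengths are in mm, angles in rad, forces in N, time in s.
With the tool pointing down it reaches from about 350 to 775 mm from the base axis. Payload 7.3 kg.
Tool frame: the origin (TCP) lies at the very end of the fingers, on their centre line; the grasp point (between the pads) lies 19 mm behind it; x points along the fingers, y is the direction in which the jaws open and shut, and the axes are right-handed (so a half turn about x gives the same grasp; the last joint's range is limited). The gripper opens to 92 mm and grips with 3 to 60 N. Pads are 19 mm wide; open, the fingers measure 130 mm over their backs; the gripper's body (75 mm by 190 mm) begins 47 mm behind the grasp point.
Start: joints at [-1.311, 0.342, 1.524, -0, 1.275, -0.146], TCP at [207.269, -482.374, 226.741] pointing down, gripper open.
Joint ranges: [-2.53, 2.53], [-0.77, 2.02], [0.04, 2.7], [-1, 4.14], [0.28, 2.66], [-3.11, 3.11]. Speed limits (rad/s): [2.57, 2.57, 3.14, 3.14, 3.14, 3.14].

INTERFACE

Orientations are given as [roll, pitch, yaw] about the fixed x, y, z axes, in that order (R = Rz(yaw) Ry(pitch) Rx(roll)).
In Python, from plant import bot gives the robot as it stands.
- The arm moves only by the tool step_arm, never from a script. Its argument "targets" is a list that holds one entry, the list of rows, each a list of 4 numbers: the shift along the tool's x, y, z in m, then the turn about the tool's x in degrees. A call has exactly 5 rows; each row is the pose to reach, as a shift and turn from the pose measured when the call began, along the tool's axes at that moment; what a row does not reach only later rows make up. A row lasts 1/12 s, in which the tool goes at most 41.7 mm and 7.16 degrees, less where a joint would pass 70% of its speed; a pose out of reach is approached as far as the arm can. A call with a gripper value outside its range is refused whole. "jaw" is the closure, from 0 (fully open) to 1 (shut), set as the call begins (left out, the last holds). The fingers move at their own pace and stop on an object; the grip force is fixed at half the most. Time passes only in rows, so rows that repeat a pose let the fingers close, or fill a call up. It gives the time, the measured TCP pose, the force and the opening at its end, in the units of the state.
- bot.get_obs(): the state, without advancing time (a new reading comes with each control period).
- bot.capture(name): name is "scene" or "top"; returns a dict with "color" (480x640x3 uint8, red, green, blue), "depth" (480x640 float32, mm along the optical axis (not along the pixel's ray), 0 where there is no reading), "fov_y" (degrees; the focal length in pixels is half the picture's height over the tangent of half this angle, whatever the lens; pixels are square), "cx", "cy" (the principal point, pixels), "dist_coeffs" ([k1, k2, p1, p2, k3] as OpenCV has them; the pictures are not rectified), "rvec" (rotation vector, rad) and "tvec" (3), from world to camera coordinates, as OpenCV has them. Camera axes: x right, y down, z forward; pixel columns grow to the right and rows downward; lengths in mm; the calibration is good to about 2 mm. A picture is of the moment at which its call begins.
- bot.close_job(): hands the job in, once; it reports no verdict.
The state is a dict: "time": time; "joint_positions": joint angles; "dq": joint speeds; "tau": joint torques, N m; "tool_pos": TCP position; "tcp_rot": TCP orientation; "contact_force": force on the tool from outside, world axes, zero at the start; "moment": the same for the moment, N m; "grip_width": finger opening in mm.
Only numpy, scipy, OpenCV 4.12 (cv2) and the standard library are available. Lean on these libraries where they do the work, as an engineer would, in place of code of your own. Each camera call takes 0.05 s, during which the arm holds its last target. There are 200 camera calls.

## Working session

There is one attempt and no reset: what is moved stays moved. The work goes in short steps, Python scripts to look and compute and a tool call to move; the robot and the scene stay as the last step left them, time stands still between calls to the robot, and variables do not carry over. Pictures are saved under pics/ and viewed, about 8 in all and at most 12, crops included, and the job is handed in when it is done.

Besides the shell and the picture viewer there is one more tool, called after "Request:" as a command line: name --argument value ..., lists and objects as JSON in quotes. step_arm: Moves the arm, as the interface text tells. Its arguments: {"type":"object","properties":{"targets":{"type":"array","items":{"type":"array","items":{"type":"array","items":{"type":"number"}}}},"jaw":{"type":"number"}},"required":["targets"]}

```bash
mkdir -p pics; cat > h.py <<'E'
import numpy as np,cv2
from plant import bot
def snap(n,f):
    d=bot.capture(n); np.savez(f'pics/{f}.npz',**{k:np.array(v) for k,v in d.items()})
    cv2.imwrite(f'pics/{f}.png',d['color'][:,:,::-1]); return d
def load(f): return dict(np.load(f'pics/{f}.npz'))
def K(d):
    f=240/np.tan(np.radians(float(d['fov_y']))/2); return np.array([[f,0,float(d['cx'])],[0,f,float(d['cy'])],[0,0,1]])
def cloud(d,uv):
    uv=np.array(uv,float).reshape(-1,2); n=cv2.undistortPoints(uv[:,None],K(d),d['dist_coeffs'].astype(float))[:,0]
    z=d['depth'][uv[:,1].astype(int),uv[:,0].astype(int)]
    p=np.c_[n*z[:,None],z]; R=cv2.Rodrigues(d['rvec'].astype(float))[0]; return (p-d['tvec'].ravel())@R
def ray(d,uv,Z):
    uv=np.array(uv,float).reshape(-1,2); n=cv2.undistortPoints(uv[:,None],K(d),d['dist_coeffs'].astype(float))[:,0]
    R=cv2.Rodrigues(d['rvec'].astype(float))[0]; c=-d['tvec'].ravel()@R; v=np.c_[n,np.ones(len(n))]@R
    return c+v*((Z-c[2])/v[:,2])[:,None]
E
python3 - <<'E'
from h import *
for n in('top','scene'): snap(n,n+'0')
print(bot.get_obs())
E
```

```text
{'time': 0.1, 'joint_positions': array([-1.31102113e+00,  3.42650326e-01,  1.52488544e+00,  1.00669183e-05,
        1.27541066e+00, -1.46009353e-01]), 'dq': array([ 0.00124871, -0.0021632 , -0.0010959 ,  0.00123492,  0.0015919 ,
       -0.00022281]), 'tau': array([ 1.67296141e-03, -4.32003450e+01, -2.44693959e+01,  7.19766947e-02,
        5.26759762e-02, -5.37706319e-05]), 'tool_pos': array([ 207.16640401, -482.01686493,  226.12846048]), 'tcp_rot': array([-1.72391679,  1.56944253,  1.82345747]), 'contact_force': array([ 0.25477435, -0.2377249 , -0.73883661]), 'moment': array([-0.01301371, -0.01491901,  0.01624581]), 'grip_width': 91.6063069707426}
```

View pics/top0.png

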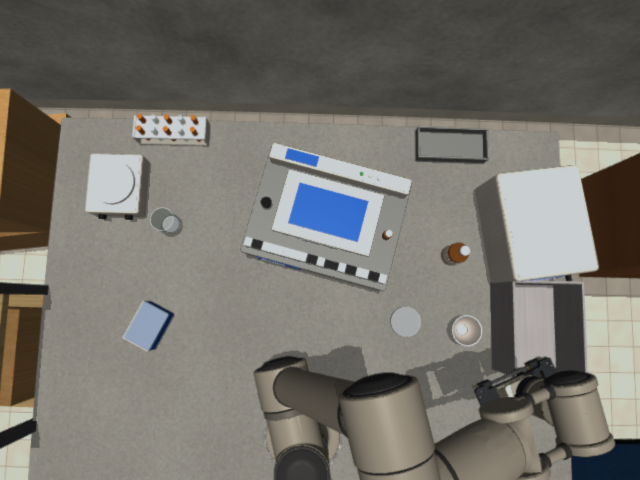

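View pics/scene0.png

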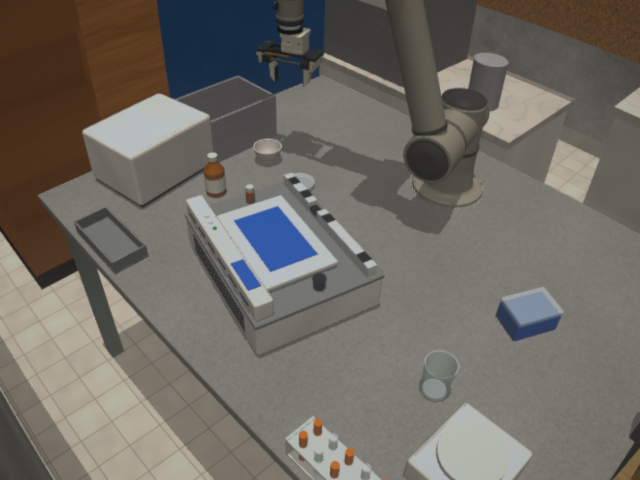

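The top view shows the rail running from about (246,243) to (386,278), with black bars on it. The incubator is yawed roughly -14°, the stopper is at (266,202) and the vial at (388,235). Next I'll fit the rail's pose.

```bash
python3 - <<'E'
from h import *
for n in('top0','scene0'):
    d=load(n)
    v,u=np.mgrid[0:480,0:640]; uv=np.c_[u.ravel(),v.ravel()]
    z=d['depth'].ravel(); P=cloud(d,uv); 
    m=(z>0)&(P[:,2]>134)&(P[:,2]<147)&(P[:,0]>300)&(P[:,0]<800)&(abs(P[:,1])<350)
    # select rail by rough line
    a,b=ray(d,[(246,243),(386,278)],140) if n=='top0' else (a,b)
    t=(b-a)[:2]; L=np.linalg.norm(t); t/=L; nn=np.array([-t[1],t[0]])
    q=(P[:,:2]-a[:2]); m&=(abs(q@nn)<22)&(q@t>-30)&(q@t<L+30)
    r=P[m]; (c,s,ang)=cv2.minAreaRect(r[:,:2].astype(np.float32))
    print(n,a,b,L,m.sum(),r.mean(0),c,s,ang)
    tt=r[:,:2]-r[:,:2].mean(0); w=np.linalg.svd(tt,full_matrices=False)[2][0]; w*=np.sign(-w[1])
    print('dir right',w,'yaw',np.degrees(np.arctan2(-w[1],-w[0]))-90, 'range',np.percentile(tt@w,[0,1,99,100]),'zpct',np.percentile(r[:,2],[5,50,95]))
    k=P[(z>0)&(P[:,2]>20)&(P[:,0]>250)&(P[:,0]<900)&(abs(P[:,1])<300)]
    # rail gap profile: max height along rail
    q=(P[:,:2]-r[:,:2].mean(0)); s_=q@w; pn=q@np.array([-w[1],w[0]]); g=(z>0)&(abs(pn)<6)&(abs(s_)<100)
    print([(int(e),int(P[g&(abs(s_-e)<3),2].mean())) for e in range(-95,96,5) if (g&(abs(s_-e)<3)).any()])
d=load('top0'); cv2.imwrite('pics/c1.png',cv2.resize(d['color'][225:300,235:400,::-1],None,fx=4.8,fy=4.8,interpolation=cv2.INTER_CUBIC))
E
```

```text
top0 [540.94826598 168.2828083  140.        ] [ 455.70156437 -215.21784145  140.        ] 392.86097858075146 1156 [501.02535114 -16.78282252 139.03764687] (500.3385009765625, -20.522842407226562) (400.1468505859375, 24.53464698791504) 76.0959243774414
dir right [-0.23951289 -0.97089318] yaw -13.857792649353513 range [-196.28112999 -192.60983557  200.59332974  203.86288709] zpct [135.55443427 138.92712223 142.85564993]
[(-95, 139), (-90, 138), (-85, 139), (-80, 137), (-75, 138), (-70, 138), (-65, 138), (-60, 138), (-55, 138), (-50, 137), (-45, 138), (-40, 138), (-35, 138), (-30, 138), (-25, 139), (-20, 137), (-15, 138), (-10, 139), (-5, 138), (0, 139), (5, 140), (10, 138), (15, 139), (20, 138), (25, 137), (30, 129), (35, 127), (40, 127), (45, 126), (50, 127), (55, 126), (60, 126), (65, 126), (70, 132), (75, 138), (80, 139), (85, 139), (90, 139), (95, 139)]
scene0 [540.94826598 168.2828083  140.        ] [ 455.70156437 -215.21784145  140.        ] 392.86097858075146 1032 [508.51071784   7.4492859  137.62522819] (501.4595642089844, -19.45452880859375) (404.7831726074219, 27.996267318725586) 75.8161392211914
dir right [-0.24346518 -0.96990964] yaw -14.091149022642313 range [-174.58857413 -172.7816235   220.22965984  230.19791924] zpct [134.77694249 137.53814514 140.73615016]
[(-95, 137), (-90, 137), (-85, 137), (-80, 137), (-75, 137), (-70, 137), (-65, 137), (-60, 137), (-55, 136), (-50, 136), (-45, 138), (-40, 136), (-35, 137), (-30, 137), (-25, 136), (-20, 136), (-15, 136), (-10, 136), (-5, 137), (0, 137), (5, 138), (10, 138), (15, 137), (20, 138), (25, 137), (30, 137), (35, 136), (40, 136), (45, 137), (50, 137), (55, 135), (60, 128), (65, 121), (70, 124), (75, 126), (80, 123), (85, 122), (90, 126), (95, 129)]
```

View pics/c1.png

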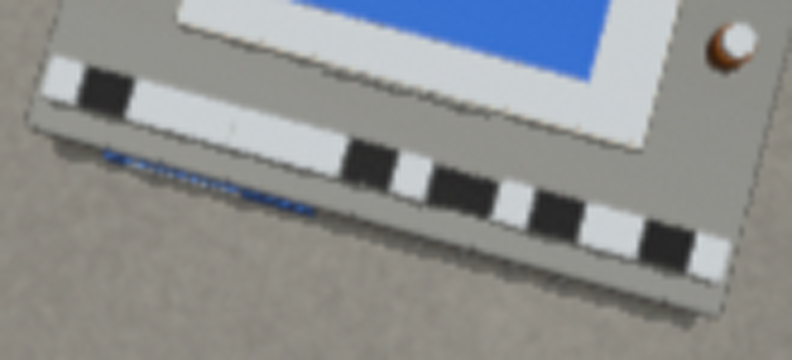

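The crop shows four black bars on the rail: near each end and on both sides of the notch. The wider dark patch, at about (462,190) in the crop, matches the depth dip of 12 mm. That puts the notch's middle about 45 mm right of the rail's middle.

Plan: shut the jaws and turn the tool so they open across the rail, so only 19 mm lies along it.

```bash
cat >> h.py <<'E'
from scipy.spatial.transform import Rotation as Ro
C=np.array([500.5,-20.3]); W=np.array([-.2405,-.9706]); N=np.array([.9706,-.2405])
def st(goal=None):
    o=bot.get_obs(); R=Ro.from_euler('xyz',o['tcp_rot']).as_matrix(); p=o['tool_pos']
    print('t',round(o['time'],2),'p',p.round(1),'F',o['contact_force'].round(1),'inc y',round(-(p[:2]-C)@W,1),'dx',round((p[:2]-C)@N,1),'w',round(o['grip_width'],1),'q',o['joint_positions'].round(2))
    print(R.round(3)); y=R[:,1]; x=R[:,0]
    n=np.r_[N,0]*(1 if y[:2]@N>0 else -1); print('turn',np.degrees(np.arctan2(x@np.cross(y,n),y@n)).round(1))
    if goal is not None: print('shift',((np.array(goal)-p)@R).round(1))
def at(y,z): return np.r_[C-W*y,z]
E
python3 -c "
from h import *
st(at(160,190))"
```

```text
t 0.1 p [ 207.2 -482.   226.1] F [ 0.3 -0.2 -0.7] inc y -518.7 dx -173.7 w 91.6 q [-1.31  0.34  1.52  0.    1.28 -0.15]
[[-0.     0.395 -0.919]
 [ 0.001 -0.919 -0.395]
 [-1.    -0.001 -0.   ]]
turn -52.8
shift [  36.8 -435.9 -548.4]
```

Request:
step_arm --targets '[[[0,-0.024,-0.03,0],[0,-0.048,-0.06,0],[0,-0.072,-0.09,0],[0,-0.096,-0.12,0],[0,-0.12,-0.15,0]]]' --jaw 1

```text
time: 0.52
tool_pos: [297.9, -310.7, 226.0]
tcp_rot: [-1.668, 1.569, 1.879]
contact_force: [0.9, 0.7, 0.1]
grip_width: 63.0
```

Request:
step_arm --targets '[[[0,-0.024,-0.03,0],[0,-0.048,-0.06,0],[0,-0.072,-0.09,0],[0,-0.096,-0.12,0],[0,-0.12,-0.15,0]]]'

```text
time: 0.93
tool_pos: [388.7, -139.4, 226.2]
tcp_rot: [-1.599, 1.569, 1.948]
contact_force: [1.3, -0.6, -0.1]
grip_width: 29.6
```

Request:
step_arm --targets '[[[0,-0.024,-0.03,-6],[0,-0.048,-0.06,-12],[0,-0.072,-0.09,-18],[0,-0.096,-0.12,-24],[0,-0.12,-0.15,-30]]]'

```text
time: 1.35
tool_pos: [479.7, 32.0, 226.3]
tcp_rot: [-1.94, 1.568, 2.135]
contact_force: [1.2, -0.8, -0.6]
grip_width: 0.7
```

```bash
python3 -c "
from h import *
st(at(160,190))"
```

```text
t 1.35 p [479.7  32.  226.3] F [ 1.2 -0.8 -0.6] inc y 45.7 dx -32.8 w 0.7 q [-0.09  0.26  1.64  0.    1.24  0.54]
[[-0.001  0.804 -0.595]
 [ 0.002 -0.595 -0.804]
 [-1.    -0.002 -0.001]]
turn -22.6
shift [  36.4  -13.5 -118.1]
```

Request:
step_arm --targets '[[[0,-0.003,-0.03,-5],[0,-0.006,-0.06,-10],[0,-0.01,-0.09,-16],[0,-0.0135,-0.118,-22.6],[0,-0.0135,-0.118,-22.6]]]'

```text
time: 1.77
tool_pos: [540.3, 138.8, 225.5]
tcp_rot: [-2.575, 1.567, 1.904]
contact_force: [-1.1, -1.3, -0.1]
grip_width: 0.2
```

```bash
python3 -c "
from h import *
snap('scene','s1')
st(at(160,150))"
```

```text
t 1.82 p [539.2 136.7 225.4] F [-0.5  0.4 -0.4] inc y 161.7 dx -0.2 w 0.6 q [0.11 0.4  1.44 0.   1.31 0.35]
[[-0.002  0.972 -0.237]
 [ 0.002 -0.237 -0.972]
 [-1.    -0.003 -0.001]]
turn 0.2
shift [75.4  0.4  1.8]
```

Request:
step_arm --targets '[[[0.02,0,0,0],[0.04,0,0,0],[0.06,0,0,0],[0.072,0,0,0],[0.075,0,0,0]]]'

```text
time: 2.23
tool_pos: [537.0, 135.6, 148.0]
tcp_rot: [-1.471, 1.563, 2.999]
contact_force: [-0.6, -0.5, -0.5]
grip_width: 0.8
```

```bash
python3 -c "
from h import *
st(at(160,140))
d=snap('scene','s2'); cv2.imwrite('pics/c2.png',cv2.resize(d['color'][130:300,250:420,::-1],None,fx=3.5,fy=3.5,interpolation=cv2.INTER_CUBIC))"
```

```text
t 2.23 p [537.  135.6 148. ] F [-0.6 -0.5 -0.5] inc y 160.1 dx -2.0 w 0.8 q [0.11 0.47 1.55 0.   1.13 0.35]
[[-0.008  0.971 -0.239]
 [ 0.001 -0.239 -0.971]
 [-1.    -0.008  0.001]]
turn 0.1
shift [8.  2.1 0.1]
```

View pics/c2.png

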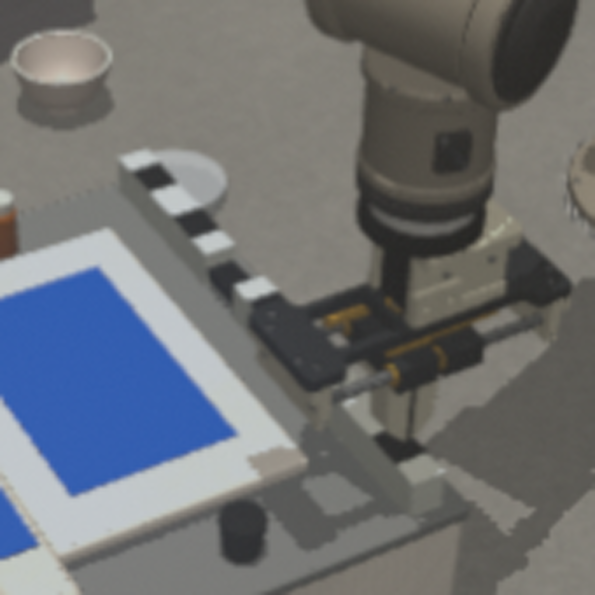

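The shut fingers hang just above the rail at crop (410,440), on the rail's left black bar. The gripper body is clear of the lid and stopper. Lowering gently now.

Request:
step_arm --targets '[[[0.001,0.002,0,0],[0.002,0.002,0,0],[0.003,0.002,0,0],[0.004,0.002,0,0],[0.005,0.002,0,0]]]'

```text
time: 2.7
tool_pos: [539.8, 135.3, 144.2]
tcp_rot: [-1.587, 1.565, 2.883]
contact_force: [0.2, -0.5, 0.3]
grip_width: 0.5
```

Request:
step_arm --targets '[[[0.001,0,0,0],[0.002,0,0,0],[0.003,0,0,0],[0.003,0,0,0],[0.003,0,0,0]]]'

```text
time: 3.12
tool_pos: [539.7, 135.3, 141.2]
tcp_rot: [-1.578, 1.565, 2.893]
contact_force: [0.2, 0.4, -0.2]
grip_width: 0.2
```

```bash
python3 -c "
from h import *
st(at(100,140))"
```

```text
t 3.12 p [539.7 135.3 141.2] F [ 0.2  0.4 -0.2] inc y 160.5 dx 0.6 w 0.2 q [0.11 0.48 1.56 0.   1.11 0.35]
[[-0.006  0.971 -0.239]
 [ 0.001 -0.239 -0.971]
 [-1.    -0.006 -0.   ]]
turn 0.1
shift [ 1.2 -0.7 60.5]
```

Request:
step_arm --targets '[[[0.0005,0,0,0],[0.001,0,0,0],[0.0015,0,0,0],[0.002,0,0,0],[0.002,0,0,0]]]'

```text
time: 3.53
tool_pos: [539.8, 135.4, 140.3]
tcp_rot: [-1.638, 1.566, 2.833]
contact_force: [-2.3, -0.5, 7.8]
grip_width: 0.6
```

Contact at z≈140.3. Sliding right while keeping a small press.

Request:
step_arm --targets '[[[0.001,0,0.007,0],[0.001,0,0.014,0],[0.001,0,0.021,0],[0.001,0,0.028,0],[0.001,0,0.035,0]]]'

```text
time: 3.95
tool_pos: [532.3, 101.8, 140.3]
tcp_rot: [-2.402, 1.568, 2.069]
contact_force: [0.9, 4.1, 5.9]
grip_width: 0.7
```

Request:
step_arm --targets '[[[0.001,0,0.005,0],[0.001,0,0.01,0],[0.001,0,0.015,0],[0.001,0,0.02,0],[0.001,0,0.025,0]]]'

```text
time: 4.37
tool_pos: [527.3, 78.0, 140.3]
tcp_rot: [3.017, 1.566, 1.205]
contact_force: [-0.2, 4.2, 5.8]
grip_width: -0.2
```

```bash
python3 -c "
from h import *
st(at(0,140))"
```

```text
t 4.37 p [527.3  78.  140.3] F [-0.2  4.2  5.8] inc y 101.9 dx 2.4 w -0.2 q [0.   0.44 1.63 0.   1.07 0.24]
[[ 0.002  0.971 -0.239]
 [ 0.004 -0.239 -0.971]
 [-1.     0.001 -0.005]]
turn 0.1
shift [ -0.2  -2.5 101.9]
```

Request:
step_arm --targets '[[[0.001,0,0.001,0],[0.001,-0.001,0.008,0],[0.001,-0.001,0.015,0],[0.001,-0.002,0.022,0],[0.001,-0.002,0.03,0]]]'

```text
time: 4.78
tool_pos: [518.5, 49.6, 139.8]
tcp_rot: [2.814, 1.565, 1.002]
contact_force: [1.2, 3.8, 5.2]
grip_width: 0.2
```

Request:
step_arm --targets '[[[0.001,0,0.008,0],[0.001,0,0.016,0],[0.001,0,0.024,0],[0.001,0,0.032,0],[0.001,0,0.04,0]]]'

```text
time: 5.2
tool_pos: [509.9, 11.0, 139.7]
tcp_rot: [2.59, 1.561, 0.777]
contact_force: [2.1, 6.1, 9.4]
grip_width: 0.5
```

Request:
step_arm --targets '[[[0.001,0,0.006,0],[0.001,0,0.012,0],[0.001,0,0.018,0],[0.001,0,0.024,0],[0.001,0,0.03,0]]]'

```text
time: 5.62
tool_pos: [503.7, -17.7, 139.7]
tcp_rot: [2.485, 1.558, 0.672]
contact_force: [1.5, 6.7, 9.9]
grip_width: 0.2
```

```bash
python3 -c "
from h import *
st(at(-45,140))"
```

```text
t 5.62 p [503.7 -17.7 139.7] F [1.5 6.7 9.9] inc y 3.3 dx 2.5 w 0.2 q [-0.19  0.39  1.72  0.01  1.03  0.04]
[[ 0.01   0.971 -0.24 ]
 [ 0.008 -0.24  -0.971]
 [-1.     0.008 -0.01 ]]
turn 0.0
shift [-0.8 -2.5 48.3]
```

Request:
step_arm --targets '[[[0.0005,-0.001,0.005,0],[0.0005,-0.002,0.01,0],[0.0005,-0.002,0.015,0],[0.0005,-0.002,0.02,0],[0.0005,-0.002,0.025,0]]]'

```text
time: 6.03
tool_pos: [496.2, -41.3, 139.7]
tcp_rot: [2.46, 1.556, 0.646]
contact_force: [0.3, 6.0, 8.2]
grip_width: 0.7
```

Request:
step_arm --targets '[[[0.001,0,0.003,0],[0.001,0,0.006,0],[0.001,0,0.009,0],[0.001,0,0.012,0],[0.001,0,0.014,0]]]'

```text
time: 6.45
tool_pos: [493.1, -54.9, 139.1]
tcp_rot: [2.429, 1.554, 0.616]
contact_force: [0.4, 1.6, 2.6]
grip_width: 0.4
```

```bash
python3 -c "
from h import *
st(at(-46,140))"
```

```text
t 6.45 p [493.1 -54.9 139.1] F [0.4 1.6 2.6] inc y -35.4 dx 1.1 w 0.4 q [-0.27  0.38  1.74  0.01  1.02 -0.04]
[[ 0.013  0.971 -0.24 ]
 [ 0.009 -0.24  -0.971]
 [-1.     0.011 -0.012]]
turn 0.0
shift [-1.1 -1.1 10.6]
```

The force is falling, so the finger is entering the notch as predicted. Centring on it.

Request:
step_arm --targets '[[[0.001,0,0.003,0],[0.001,0,0.006,0],[0.001,-0.001,0.009,0],[0.002,-0.001,0.0105,0],[0.004,-0.001,0.0105,0]]]'

```text
time: 6.87
tool_pos: [489.4, -65.4, 134.7]
tcp_rot: [2.438, 1.555, 0.624]
contact_force: [-0.1, 0.8, -0.3]
grip_width: 0.7
```

```bash
python3 -c "
from h import *
st(at(-45.5,120))"
```

```text
t 6.87 p [489.4 -65.4 134.7] F [-0.1  0.8 -0.3] inc y -46.4 dx 0.0 w 0.7 q [-0.3   0.38  1.75  0.02  1.   -0.06]
[[ 0.013  0.97  -0.241]
 [ 0.009 -0.241 -0.97 ]
 [-1.     0.01  -0.012]]
turn -0.0
shift [14.7 -0.2 -0.7]
```

Inside the notch with no contact. Now pressing the key slowly.

Request:
step_arm --targets '[[[0.0015,0,0,0],[0.003,0,0,0],[0.0045,0,0,0],[0.006,0,0,0],[0.007,0,0,0]]]'

```text
time: 7.28
tool_pos: [489.5, -65.2, 127.7]
tcp_rot: [2.439, 1.555, 0.625]
contact_force: [-1.2, 0.5, 5.4]
grip_width: 0.4
```

Request:
step_arm --targets '[[[0.0015,0,0,0],[0.003,0,0,0],[0.0045,0,0,0],[0.005,0,0,0],[0.005,0,0,0]]]'

```text
time: 7.7
tool_pos: [489.5, -65.2, 123.0]
tcp_rot: [2.427, 1.555, 0.613]
contact_force: [-1.0, 0.1, 4.0]
grip_width: 0.5
```

```bash
python3 -c "
from h import *
st(at(-46,120))"
```

```text
t 7.7 p [489.5 -65.2 123. ] F [-1.   0.1  4. ] inc y -46.2 dx 0.1 w 0.5 q [-0.3   0.39  1.77  0.02  0.97 -0.06]
[[ 0.013  0.971 -0.24 ]
 [ 0.009 -0.241 -0.971]
 [-1.     0.01  -0.012]]
turn 0.0
shift [ 3.  -0.1 -0.2]
```

Request:
step_arm --targets '[[[0.001,0,0,0],[0.002,0,0,0],[0.003,0,0,0],[0.004,0,0,0],[0.0045,0,0,0]]]'

```text
time: 8.12
tool_pos: [489.5, -65.2, 120.0]
tcp_rot: [2.376, 1.555, 0.563]
contact_force: [-8.3, 1.4, 22.8]
grip_width: 0.4
```

Request:
step_arm --targets '[[[0.0005,0,0,0],[0.001,0,0,0],[0.0015,0,0,0],[0.0015,0,0,0],[0.0015,0,0,0]]]'

```text
time: 8.53
tool_pos: [489.7, -65.2, 120.1]
tcp_rot: [2.309, 1.554, 0.496]
contact_force: [-5.8, 1.7, 18.2]
grip_width: 0.5
```

```bash
python3 -c "
from h import *
st(at(-46,120))
d=snap('scene','s3'); cv2.imwrite('pics/c3.png',cv2.resize(d['color'][130:300,180:420,::-1],None,fx=3,fy=3,interpolation=cv2.INTER_CUBIC))"
```

```text
t 8.53 p [489.7 -65.2 120.1] F [-5.8  1.7 18.2] inc y -46.2 dx 0.3 w 0.5 q [-0.3   0.4   1.77  0.01  0.96 -0.06]
[[ 0.015  0.971 -0.24 ]
 [ 0.008 -0.24  -0.971]
 [-1.     0.013 -0.011]]
turn 0.0
shift [ 0.1 -0.3 -0.2]
```

View pics/c3.png

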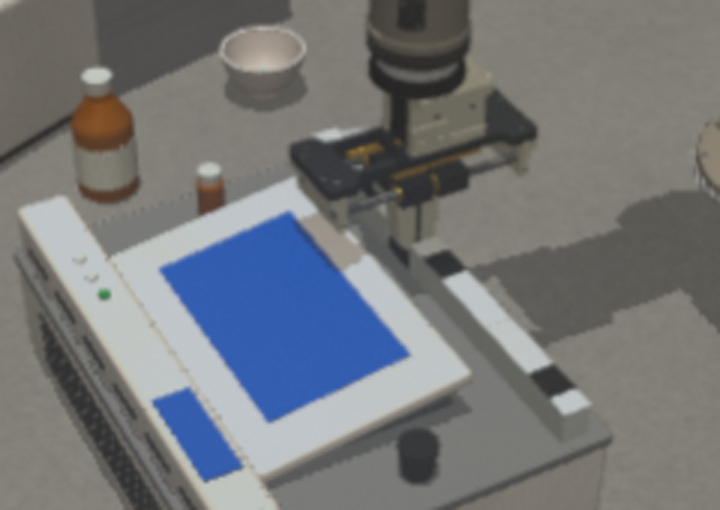

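The key hit its stop at z=120 with 18–23 N. The lid stands raised, with a gap under its front edge at crop (440,400), and the vial at (209,190) is upright. Withdrawing straight up.

Request:
step_arm --targets '[[[-0.005,0,0,0],[-0.012,0,0,0],[-0.022,0,0,0],[-0.036,0,0,0],[-0.05,0,0,0]]]'

```text
time: 9.0
tool_pos: [488.8, -65.5, 170.4]
tcp_rot: [2.352, 1.554, 0.539]
contact_force: [0.2, 0.3, 0.1]
grip_width: 0.4
```

Request:
step_arm --targets '[[[-0.02,0,0,0],[-0.04,0,0,0],[-0.06,0,0,0],[-0.07,0,0,0],[-0.07,0,0,0]]]'

```text
time: 9.42
tool_pos: [489.1, -66.4, 242.8]
tcp_rot: [2.172, 1.551, 0.359]
contact_force: [0.3, 0.3, -0.2]
grip_width: 0.6
```

Request:
step_arm --targets '[[[0,-0.015,0,0],[0,-0.04,0,0],[0,-0.065,0,0],[0,-0.08,0,0],[0,-0.08,0,0]]]'

```text
time: 9.83
tool_pos: [408.7, -46.2, 240.6]
tcp_rot: [2.279, 1.553, 0.466]
contact_force: [1.0, 1.5, 0.2]
grip_width: 0.2
```

```bash
python3 - <<'E'
from h import *
st()
v,u=np.mgrid[0:480,0:640]; uv=np.c_[u.ravel(),v.ravel()]
for n in('top','scene'):
    d=snap(n,n+'9')
    for f in(n+'0',n+'9'):
        e=load(f);P=cloud(e,uv);q=P[:,:2]-C;x=q@N-130;y=-(q@W);z=e['depth'].ravel()
        lid=(z>0)&(abs(y)<110)&(x>-75)&(x<-65)&(P[:,2]<170)
        k=(z>0)&(abs(y+45.5)<12)&(abs(x+130)<6)
        print(f,'lid front z',np.median(P[lid,2]),'key z',np.median(P[k,2]))
cv2.imwrite('pics/c4.png',load('scene9')['color'][:,:,::-1])
E
```

```text
t 9.83 p [408.7 -46.2 240.6] F [1.  1.5 0.2] inc y -47.3 dx -82.9 w 0.2 q [-0.31  0.11  1.79  0.01  1.23 -0.07]
[[ 0.016  0.971 -0.239]
 [ 0.008 -0.24  -0.971]
 [-1.     0.014 -0.012]]
turn 0.1
top0 lid front z 129.18422771928192 key z 126.91086074643046
top9 lid front z 150.7572538922783 key z 349.0794513041852
scene0 lid front z 127.54352898224896 key z 125.75697453596757
scene9 lid front z 149.86895688480325 key z 316.753702823975
```

View pics/c4.png

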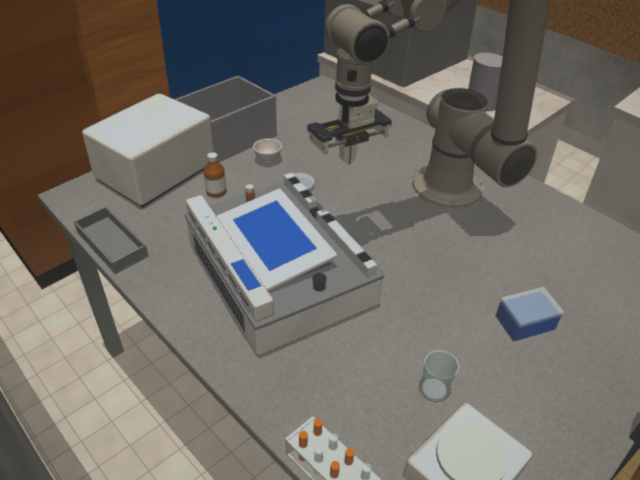

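The lid's front edge is up about 22 mm, the bystanders stand where they were, and the arm is clear. Handing in.

```bash
python3 -c "
from plant import bot
print(bot.close_job())"
```

```text
the job is handed in; nothing more can be done
None
```

I unlatched the incubator and handed the job in at about 9.9 s of robot time; the hand-in gives no verdict.

- **Sliding:** I set the shut fingers on the rail 160 mm left of its middle and slid them right with about 4–10 N of downward press. They dropped into the notch, centred about 46 mm right of the rail's middle.
- **Pressing:** I pressed the key to its stop, with the fingertip at z = 120 mm and 18–23 N at the stop, then withdrew straight up and back towards the robot.

**Last checks:**
- **Lid:** both cameras show the front edge about 22 mm higher than at the start.
- **Bystanders:** the vial and the others are upright and, by eye in the last picture, where they were.
- **Contact:** the remaining force reading was about 1–2 N with the tool in free air, which is sensor noise.

**Not confirmed:**
- **Key height after withdrawing:** the camera reading was useless because the arm blocked the view. That the key is home rests on the stop at 120 mm and the lid's rise.
- **Key joint value:** the state has no such reading, so I could not check it directly.

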